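# Hold the food-waste caddy open and let its lid down gently

## Task

Press the green paddle at the front of the food-waste caddy all the way down with your fingertips so that its lid swings fully open, and keep it open for at least two seconds so that I can drop my peelings in. Then let the paddle up slowly, staying on it as it rises so that the lid settles shut instead of falling, and take your hand clear. Press only and pick nothing up; work the lid only through the paddle, keep the caddy where it stands, and leave the cup, the garlic and the mustard jar beside it where they are.

Things in the scene. Friction and masses are not known exactly. Their poses are not given: they have to be found in the camera images.
- caddy: Free-standing worktop food-waste caddy, 2.9 kg in all: steel bin 170 deep (x) x 160 wide (y) x 150 high on a black base plate that reaches forward under the paddle to x = -185 mm. Origin on the worktop under the centre of the bin; x points to the back of the bin (the paddle side is -x), y to its left, z up. It stands on the worktop without fixing.
- lid_panel: Green plastic lid, 180 x 168 x 10 mm with black vent slots, about 0.22 kg, hinged at the back top edge of the bin; top face 163 mm above the worktop when shut. Origin on the hinge line, at x = +88 mm, z = 152 mm of the caddy; the lid runs 180 mm along its own -x. Not to be touched.
- lid_lip (a point): Middle of the lid's front edge: 158 mm above the worktop when shut, about 315 mm when fully open.
- caddy_lid (a joint): Lid angle, rad: 0 shut, 1.10 fully open (its stop). Geared to the paddle: lid angle = 2.44 x paddle angle, both ways. Nothing holds it open: released, lid and paddle fall back shut at about 5 rad/s. Closing faster than 3 rad/s counts as falling; raising the fingertip at 15 to 30 mm/s is gentle (0.5 to 1 rad/s).
- paddle_plate: Paddle: green ribbed plate 46 wide (y) x 34 long (x) x 8 mm thick on the end of a 24 mm wide steel arm. It stands forward of the bin; the plate's middle is 83 mm in front of the bin's front face. Origin on its pivot, at x = -92 mm, z = 62 mm of the caddy, axis along the caddy's y.
- paddle_pad (a point): Middle of the paddle plate's top face, where to press; at x = -165 mm, y = 0 of the caddy. 83 mm above the worktop at rest (plate slopes up 0.22 rad towards its free end), 48 mm when fully pressed (slopes down 0.23 rad), so the vertical stroke is 34 mm. About 7 N moves it (5 to 10 N), about 4 N holds it down. There are 50 mm free under it and 66 mm from the plate's rear edge to the bin's face.
- caddy_paddle (a joint): Paddle angle, rad: 0 at rest (up), 0.45 fully pressed (firm stop).
- cup: Striped espresso cup with a handle, 65 x 88 x 50 mm, standing mouth down; origin under its centre. Bystander close to the right (-y) side of the bin.
- garlic: Garlic bulb, 55 mm wide and high; origin at its underside. Bystander to the left (+y) of the bin's front corner.
- mustard: Mustard jar with a red cap, 56 mm diameter, 85 mm high; origin under its centre. Bystander close to the right (-y) side of the bin.

How it is judged:
By the outcome, as a careful person would: the job done as asked, in the order asked, and still so for the second after the job is handed in, with the robot touching nothing.
It also fails if it takes over 45 s, if anything falls off the work surface, if the arm or the gripper's body presses on something with over 40 N, if the wrist force passes 120 N, or if a joint passes its speed limit or range.

## Robot

A 6-joint arm with a two-finger parallel gripper is mounted at the origin on a cart in front of the work surface, level with it; the furniture and walls round the work are solid. World frame = base frame: x ahead of the robot, y to its left, z up, the work surface at z = 0. Lengths are in m, angles in rad, forces in N, time in s.
With the tool pointing down it reaches from about 0.275 to 0.875 m from the base axis. Payload 12.5 kg.
Tool frame: the origin (TCP) lies at the very end of the fingers, on their centre line; the grasp point (between the pads) lies 19 mm behind it; z points along the fingers, y is the line along which they close (so a half turn about z gives the same grasp; the last joint's range is limited). The gripper opens to 85 mm and grips with 20 to 120 N. Pads are 22 mm wide; open, the fingers measure 114 mm over their backs; the gripper's body (76 mm by 85 mm) begins 54 mm behind the grasp point. The pads swing forward as they close: fully open they stand 13 mm farther back than shut.
Start: joints at [-1.307, 0.351, 1.652, -0, 1.139, -0.085], TCP at [0.188, -0.517, 0.231] pointing down, gripper open.
Joint ranges: [-2.75, 2.75], [-0.79, 2.1], [0.01, 2.65], [-1.57, 4.71], [0.07, 3.14], [-2.87, 2.87]. Speed limits (rad/s): [2.22, 2.22, 2.79, 3.14, 3.14, 3.14].

## Interface

Orientations are given as a 3x3 rotation matrix whose columns are the frame's x, y, z axes.
In Python, from bench import manip gives the robot as it stands. Calls block until the motion is done:
- manip.move_ptp(position, orientation): joint-space move of the TCP to a pose.
- manip.move_l(position, attitude=None, max_speed=0.15): straight line of the TCP; attitude=None keeps the orientation; max_speed is the mean speed in m/s.
- manip.move_j(angles): joint-space move.
- manip.set_gripper(opening, effort=None): opening from 0.0 (shut) to 1.0 (fully open); effort is the grip in N (None keeps the last); returns when the fingers have stopped.
- manip.dwell(seconds).
- manip.inverse_kinematics(position, orientation): joint angles nearest the present ones, or None.
- manip.grab_frame(name): name is "scene" or "top" or "wrist"; returns (picture, depth): 400x640x3 uint8, red, green, blue; 400x640 float32, m along the optical axis (not along the pixel's ray), 0 where there is no reading.
- manip.get_calibration(name): a dict with "camera_matrix" (3x3 intrinsics, pixels), "k1" (the pictures are not rectified: a ray, as slopes to the right and down, at radius r is drawn at 1 + k1 r^2 times it, then the intrinsics apply), "R" (3x3) and "t" (3): a world point X has camera coordinates R X + t. Camera axes: x right, y down, z forward; pixel columns grow to the right and rows downward; lengths in m; the calibration is good to about 2 mm. A picture is of the moment at which its call begins: read the wrist's pose just before it. get_calibration takes no time and is no camera call; for the wrist camera it gives the pose at the moment of the call.
A pose or a line that the arm cannot do raises manip.Unreachable and nothing moves.
- manip.sign_off(): hands the job in; it is judged then, once.
Trained networks look in the newest picture that a camera, given by its name, has taken for a name from the list of things; names that differ only in an ending like _2 or _b are one class to them, and where a whole thing is asked for, a point or a joint stands for the part that bears it (a point fixed in the world has none). Each returns a list of dicts, best first, with "confidence" (0 to 1); they miss things now and then, are a little off and sometimes report something else, mostly with a low value. They report only what shows in the picture. A call takes as long as a camera call.
- manip.look_for(camera, name): "at" ([x, y, z] in m, in world coordinates, good to about 4 mm: the middle of the surface that is visible of it).
Readings, each from a call of its own:
- manip.current_time(): time.
- manip.current_qpos(): joint angles.
- manip.current_joint_vel(): joint speeds.
- manip.current_joint_torque(): joint torques, N m.
- manip.current_ee_pos(): TCP position.
- manip.current_tcp_rot(): TCP orientation.
- manip.current_force(): force on the tool from outside, world axes, zero at the start.
- manip.current_ft_torque(): the same for the moment, N m.
- manip.current_grip_width(): opening from 0.0 (shut) to 1.0 (fully open).
- manip.current_grip_force(): force on a finger pad.
Only numpy, scipy, OpenCV 4.12 (cv2) and the standard library are available. Lean on these libraries where they do the work, as an engineer would, in place of code of your own. Each camera call takes 0.05 s, during which the arm holds its last target. There are 200 camera calls.

## Working session

There is one attempt and no reset: what is moved stays moved. The work goes in short steps, each a Python script; the robot and the scene stay as the last script left them, time stands still between calls to the robot, and variables do not carry over. Pictures are saved under pics/ and viewed, at most 10 in all, crops included, and the job is handed in when it is done.

```bash
mkdir -p pics
python3 - <<'E'
from bench import manip
import cv2
for c in ("scene","top"):
    p,d=manip.grab_frame(c); cv2.imwrite(f"pics/{c}1.png",p[:,:,::-1])
    for n in ("paddle_plate","paddle_pad","lid_panel","caddy","cup","garlic","mustard"):
        print(c,n,[(r['at'],r['confidence']) for r in manip.look_for(c,n)[:2]])
print(manip.current_time())
E
```

```text
scene paddle_plate [([0.4594, 0.2045, 0.0808], 0.86)]
scene paddle_pad [([0.4551, 0.2035, 0.082], 0.76)]
scene lid_panel [([0.5902, 0.2187, 0.1635], 0.84)]
scene caddy [([0.5326, 0.2178, 0.1609], 0.84)]
scene cup [([0.6724, 0.1032, 0.0408], 0.94)]
scene garlic [([0.4969, 0.3151, 0.0386], 0.66)]
scene mustard []
top paddle_plate [([0.4608, 0.2058, 0.0791], 0.82)]
top paddle_pad [([0.4621, 0.211, 0.0823], 0.92)]
top lid_panel [([0.6031, 0.2241, 0.1656], 0.85)]
top caddy [([0.5719, 0.2192, 0.1651], 0.87), ([0.5021, 0.3201, 0.0405], 0.21)]
top cup [([0.68, 0.1066, 0.0384], 0.97), ([0.6026, 0.2222, 0.1648], 0.43)]
top garlic [([0.5019, 0.319, 0.0412], 0.8)]
top mustard [([0.5807, 0.0902, 0.0857], 0.96)]
0.8
```

```bash
cat > h.py <<'E'
from bench import manip
import numpy as np, cv2
def cloud(c):
    p,d=manip.grab_frame(c); k=manip.get_calibration(c); K=np.array(k["camera_matrix"],float)
    h,w=d.shape; u,v=np.meshgrid(np.arange(w),np.arange(h))
    uv=np.stack([u,v],-1).reshape(-1,1,2).astype(float)
    n=cv2.undistortPoints(uv,K,np.array([k["k1"],0,0,0,0.]))[:,0]
    z=d.reshape(-1); P=np.c_[n*z[:,None],z]
    X=(P-np.array(k["t"]))@np.array(k["R"])
    X[z==0]=np.nan
    return p,X.reshape(h,w,3)
E
python3 - <<'E'
from h import *
for c in ("scene","top"):
    p,X=cloud(c); hsv=cv2.cvtColor(p,cv2.COLOR_RGB2HSV)
    g=(hsv[...,0]>35)&(hsv[...,0]<90)&(hsv[...,1]>70)
    z=X[...,2]
    for nm,lo,hi,m0 in (("lid",.155,.172,True),("paddle",.065,.1,g)):
        m=(z>lo)&(z<hi)&m0&(abs(X[...,0]-.55)<.2)&(abs(X[...,1]-.21)<.12)
        m=cv2.morphologyEx(m.astype(np.uint8),cv2.MORPH_OPEN,np.ones((3,3)))
        n,l,s,_=cv2.connectedComponentsWithStats(m); i=1+s[1:,4].argmax()
        pts=X[l==i]; r=cv2.minAreaRect(pts[:,:2].astype(np.float32)*1000)
        print(c,nm,len(pts),r,pts.mean(0).round(4),s[i], np.percentile(z[l==i],[2,98]).round(4))
E
```

```text
scene lid 6316 ((609.8951416015625, 222.894287109375), (184.56387329101562, 168.50018310546875), 6.416270732879639) [0.6002 0.2224 0.1645] [ 257  133   94   86 6316] [0.1598 0.1686]
scene paddle 323 ((445.00146484375, 204.23812866210938), (32.103660583496094, 45.82534408569336), 3.0187017917633057) [0.4438 0.2044 0.0831] [303 255  24  17 323] [0.0783 0.0872]
top lid 6557 ((607.1365966796875, 224.0240020751953), (184.98248291015625, 168.4940185546875), 6.364175319671631) [0.6029 0.2229 0.1636] [ 257  140   86   91 6557] [0.1592 0.1674]
top paddle 262 ((441.2164611816406, 205.54246520996094), (31.332265853881836, 45.025447845458984), 5.091512203216553) [0.4406 0.2052 0.0824] [299 253  20  16 262] [0.0777 0.0865]
```

View pics/scene1.png

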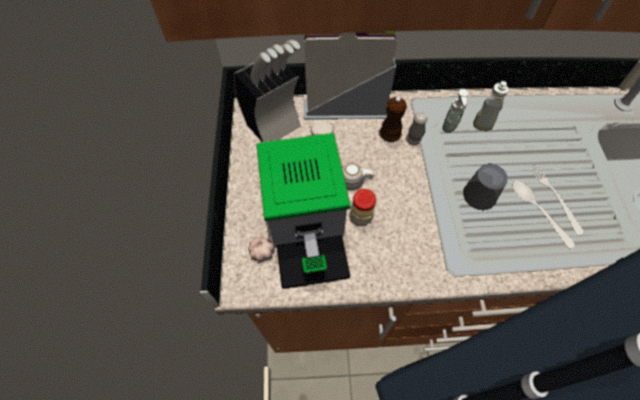

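View pics/top1.png

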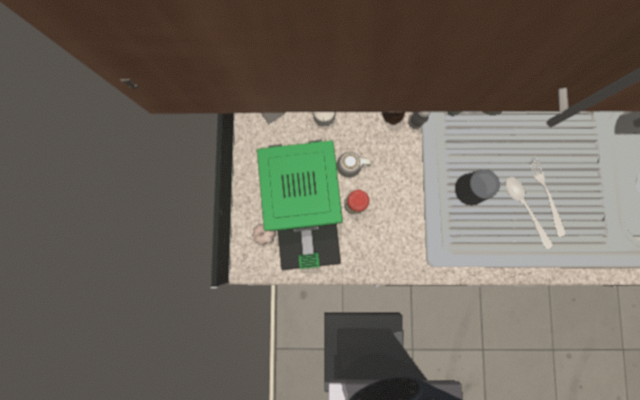

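Both pictures show the caddy with its green paddle at about scene (314,263) and top (309,260). The garlic is to its left and the mustard and cup to its right. The caddy is yawed about 6.4°. From the lid the pad comes out at about (0.446, 0.205), and from the paddle's own points at (0.443, 0.205), at z 0.083, which matches the given height.

```bash
cat >> h.py <<'E'
a=np.radians(6.4)
def rot(a,tilt=0.12):
    z=np.array([np.sin(tilt)*np.cos(a),np.sin(tilt)*np.sin(a),-np.cos(tilt)])
    y=np.array([-np.sin(a),np.cos(a),0]); 
    return np.c_[np.cross(y,z),y,z]
PAD=np.array([.4435,.205])
E
python3 - <<'E'
from h import *
print(np.round(manip.current_tcp_rot(),2))
R=rot(a); R2=R@np.diag([-1,-1,1])
best=None
for M in (R,R2):
    q=manip.inverse_kinematics([*PAD,.14],M); print(q)
    if q is not None and (best is None or abs(q[5])<abs(best[1][5])): best=(M,q)
M=best[0]; np.save("R.npy",M)
manip.set_gripper(0.0)
manip.move_ptp([.36,.05,.22],M)
manip.move_ptp([*PAD,.115],M)
p,_=manip.grab_frame("scene"); cv2.imwrite("pics/s2.png",cv2.resize(p[120:320,200:440],None,fx=3,fy=3)[:,:,::-1])
print(manip.current_time(),manip.current_ee_pos(),manip.current_force(),manip.current_grip_width())
E
```

```text
[[ 0.94  0.34 -0.  ]
 [ 0.34 -0.94 -0.  ]
 [-0.    0.   -1.  ]]
[ 0.35324835  0.3193406   1.96845452 -0.04258839  0.73770083 -1.29939527]
[ 0.35324835  0.3193406   1.96845452 -0.04258839  0.73770083  1.84219739]
4.675 [0.44370452 0.20406199 0.11584566] [-0.80681956 -0.5623784   0.9114759 ] 0.005183813477108383
```

View pics/s2.png

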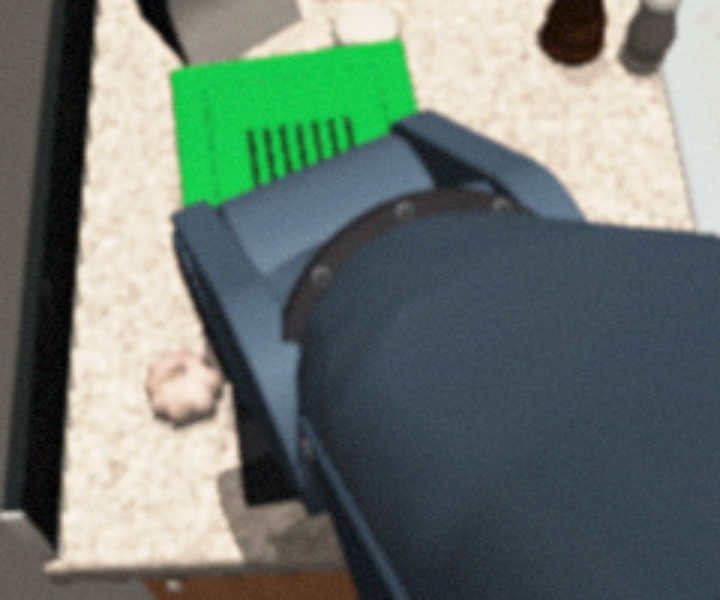

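The shut fingers are over the paddle, which the wrist hides. The lid's lip rises close to the wrist, so I'll lean the tool back further for clearance and then press in steps while watching the force.

Run:
```python
from h import *
M=np.load("R.npy"); s=np.sign(M[0,0]*np.cos(a)) 
N=rot(a,.3); N=N if (N[:,1]@M[:,1])>0 else N@np.diag([-1,-1,1]); np.save("R.npy",N)
manip.move_l([*PAD,.110],N)
f0=np.array(manip.current_force()); z=.110
p,_=manip.grab_frame("wrist"); cv2.imwrite("pics/w3.png",p[:,:,::-1])
manip.move_l([*PAD,.092],max_speed=.06)
z=.092
while z>.040:
    z-=.004; manip.move_l([*PAD,z],max_speed=.03)
    f=np.array(manip.current_force())-f0; e=np.array(manip.current_ee_pos())
    print(round(z,3),e.round(4),f.round(1),round(manip.current_time(),2))
    if np.linalg.norm(f)>14 : break
    if np.linalg.norm(f)<2 and z<.070: print("no contact"); break
```

```text
0.088 [0.4435 0.205  0.0879] [-0.1 -0.6 -0.8] 5.81
0.084 [0.4438 0.2052 0.0843] [-0.2  0.9  4.3] 6.09
0.08 [0.4437 0.2051 0.0802] [-1.5  0.3  3.7] 6.38
0.076 [0.4435 0.2051 0.0761] [-1.6  0.9  3.4] 6.66
0.072 [0.4435 0.205  0.0721] [-2.2  0.5  4.3] 6.94
0.068 [0.4434 0.2049 0.068 ] [-2.   0.8  3.5] 7.22
0.064 [0.4434 0.2049 0.064 ] [-0.7 -0.6  1.9] 7.51
0.06 [0.4434 0.2049 0.06  ] [-2.4  0.   1.3] 7.79
0.056 [0.4435 0.205  0.056 ] [-1.2 -0.6  2.3] 8.07
0.052 [0.4436 0.205  0.052 ] [-0.8 -0.1  0.8] 8.36
no contact
```

View pics/w3.png

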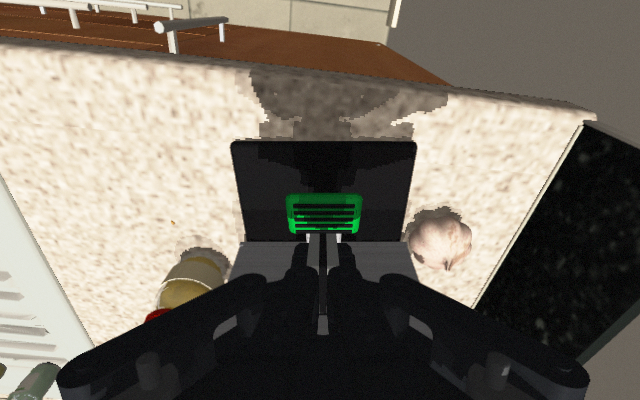

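The wrist picture shows the fingertips over the paddle (about 325,215). The force near the bottom is low, probably because the lid gets lighter as it opens. I'll check that the lid is following before I press on.

Run:
```python
from h import *
z=.052
f0=np.array([-.8,-.6,.9])*0
p,_=manip.grab_frame("scene"); cv2.imwrite("pics/s4.png",cv2.resize(p[80:320,180:440],None,fx=2.4,fy=2.4)[:,:,::-1])
w,_=manip.grab_frame("wrist"); cv2.imwrite("pics/w4.png",w[:,:,::-1])
print([np.mean([manip.current_force() for _ in range(10)],0).round(1)],manip.look_for("scene","lid_panel")[:1],manip.current_time())
```

```text
[array([-0.7, -0.3,  2. ])] [{'at': [0.6068, 0.2224, 0.3028], 'confidence': 0.72}] 8.5083
```

View pics/s4.png

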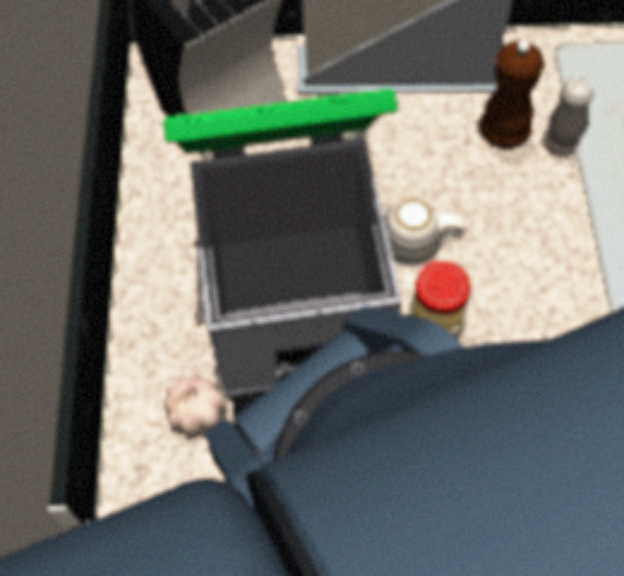

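View pics/w4.png

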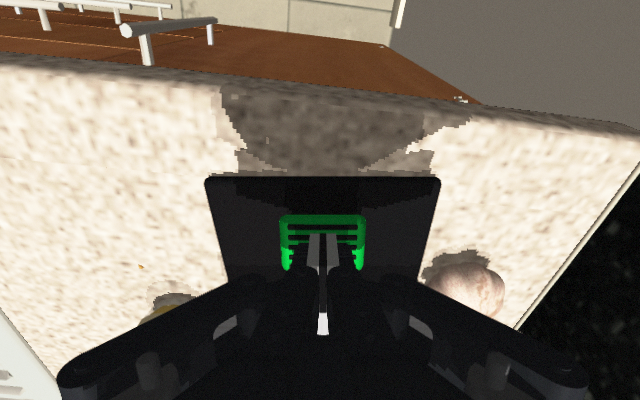

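The lid is almost fully open (scene crop about 280,115), the fingertips are in the middle of the paddle (wrist 322,240), and nothing else has moved. I'll press to the stop, hold, and let it up slowly.

Run:
```python
from h import *
F=lambda: np.mean([manip.current_force() for _ in range(5)],0)
z=.052
while z>.0405:
    z-=.0015; manip.move_l([*PAD,z],max_speed=.015); manip.dwell(.1)
    f=F(); print(round(z,4),np.round(manip.current_ee_pos(),4),f.round(1))
    if f[2]>14: break
t=manip.current_time(); manip.dwell(1.4)
_,X=cloud("scene"); print("lip top z",np.nanpercentile(X[100:200,240:360,2],99.8),manip.look_for("scene","lid_panel")[:1])
manip.dwell(1.4); print("held",manip.current_time()-t,F().round(1))
```

```text
0.0505 [0.4436 0.205  0.0506] [0.5 0.4 1.3]
0.049 [0.4438 0.2051 0.0492] [ 0.1 -0.8  5.8]
0.0475 [0.444  0.2052 0.0487] [-9.3 -1.9 27.9]
lip top z 0.3166742003321272 [{'at': [0.6364, 0.2274, 0.2675], 'confidence': 0.87}]
held 2.9000000000000004 [-9.5 -2.9 27.6]
```

The firm stop is reached: the lip is at 0.317 m against about 0.315 expected, and it has been held for 2.9 s. Now I'll let it up slowly.

Run:
```python
from h import *
t=manip.current_time()
manip.move_l([*PAD,.090],max_speed=.012)
print("rise",manip.current_time()-t,np.round(manip.current_force(),1))
manip.dwell(.3)
manip.move_l([*PAD,.115],max_speed=.03)
manip.move_l([PAD[0]-.03,PAD[1]-.02,.18],max_speed=.1)
manip.move_ptp([.33,-.1,.25],np.load("R.npy"))
for c in ("scene","top"):
    p,X=cloud(c)
    if c=="scene": cv2.imwrite("pics/s5.png",cv2.resize(p[80:320,180:440],None,fx=2.4,fy=2.4)[:,:,::-1])
    z=X[...,2]
    m=(z>.155)&(z<.172)&(abs(X[...,0]-.6)<.15)&(abs(X[...,1]-.21)<.12)
    pts=X[m]; print(c,cv2.minAreaRect(pts[:,:2].astype(np.float32)*1000),pts.mean(0).round(4))
    for n in ("paddle_pad","cup","garlic","mustard"): print(n,[r['at'] for r in manip.look_for(c,n)[:1]])
print(manip.current_time(),manip.current_force())
```

```text
rise 3.691699999999999 [-0.  -0.1 -0.4]
scene ((610.75927734375, 223.01187133789062), (184.88946533203125, 168.9547119140625), 6.266561508178711) [0.6    0.2225 0.1645]
paddle_pad [[0.4543, 0.207, 0.077]]
cup [[0.6754, 0.1048, 0.0375]]
garlic []
mustard [[0.5689, 0.089, 0.0836]]
top ((607.2557373046875, 223.783935546875), (185.064208984375, 168.10498046875), 6.3009443283081055) [0.6031 0.2229 0.1636]
paddle_pad [[0.4578, 0.2072, 0.0801]]
cup [[0.6813, 0.1072, 0.0355]]
garlic [[0.5045, 0.3217, 0.0424]]
mustard [[0.5791, 0.0924, 0.0825]]
20.0333 [ 0.00442499 -0.28810465  0.518041  ]
```

View pics/s5.png

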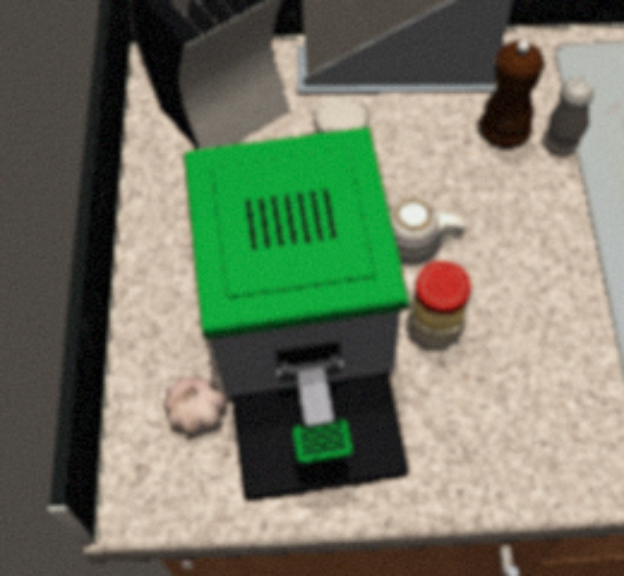

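The lid is shut, the paddle is up (crop 322,440), the caddy and its neighbours haven't moved, and the hand is clear.

```bash
python3 -c "
from bench import manip
print(manip.sign_off())"
```

```text
the job is handed in; nothing more can be done
None
```

The paddle was pressed to its stop, the lid held fully open for 2.9 s and let down slowly (the rise took 3.7 s), the hand taken clear with nothing else measurably moved, and the job handed in at about 20 s.

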